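# Find the loose bolt on the valve block and hold its cap open

### The job

Check the three capped bolts on the valve block: press firmly down on each closed cap in turn, left, middle, then right as seen from the robot; two sit solid, and the loose one sinks a few millimetres and stays down. Then lift the spring-loaded cap of the loose bolt by its tab to about 60 degrees and finish still holding it open with the fingers, so that a colleague can get a key onto the bolt. Do not open the other two caps or disturb the things standing around.

Things in the scene. Friction and masses are not known exactly. Their poses are not given: they have to be found in the camera images.
- valve_block: aluminium valve block fixed to the worktop, 70 (x) x 260 (y) x 40 mm high, with a foot and a brass hose stub at each end; carries a row of three bolts along its own y at y = +80 (left, seen from the robot), 0 (middle) and -80 mm (right). Origin: centre of its underside; x points away from the robot, y to the left, z up; its yaw is within 20 degrees of the robot's axes
- bolt_left (a joint): how far the left bolt with its cap has sunk into the block (m): 0 as it stands at the start, at most 0.006. A sound bolt does not go down (less than 1 mm); the loose one slides down under about 5 N until it stops, 6 mm down, and stays there by friction; an upward pull of more than about 5 N would draw it up again
- cap_left (a joint): opening angle of the left bolt's cap (rad): 0 closed, grows as its front is lifted up and back towards the rear, stop at 1.5. A spring closes it when let go: about 0.04 N m when closed, 0.10 N m at 1.2 rad
- cap_left_top (a point): centre of the top face of the left grey plastic cap, 42 mm across, 14 mm deep, its top 78 mm above the worktop with the bolt up: the spot to press, with about 10 N. The axes are the cap's own: z out of its top face, x from the tab to the hinge, parallel to the block's axes while closed
- cap_left_tab (a point): grip point on the left cap's tab: a flat tongue 12 mm wide (block y), 8 mm thick, that juts 34 mm towards the robot from the cap's front edge; this point is on its centre line, 12 mm from its free end, 66 mm from the hinge axis, 70 mm above the worktop when closed; the block's front edge lies 7 mm behind this point, its top 26 mm below the tab's underside (20 mm once the bolt has sunk). Held across its width it can turn between the fingers
- cap_left_hinge (a point): hinge axis of the left cap (parallel to the block's y), on the rear edge of the bolt's collar, 24 mm behind the bolt's axis; 4 mm lower than the middle of the closed tab (66 mm above the worktop with the bolt up)
- bolt_middle (a joint): how far the middle bolt with its cap has sunk into the block (m): 0 as it stands at the start, at most 0.006. A sound bolt does not go down (less than 1 mm); the loose one slides down under about 5 N until it stops, 6 mm down, and stays there by friction; an upward pull of more than about 5 N would draw it up again
- cap_middle (a joint): opening angle of the middle bolt's cap (rad): 0 closed, grows as its front is lifted up and back towards the rear, stop at 1.5. A spring closes it when let go: about 0.04 N m when closed, 0.10 N m at 1.2 rad
- cap_middle_top (a point): centre of the top face of the middle grey plastic cap, 42 mm across, 14 mm deep, its top 78 mm above the worktop with the bolt up: the spot to press, with about 10 N. The axes are the cap's own: z out of its top face, x from the tab to the hinge, parallel to the block's axes while closed
- cap_middle_tab (a point): grip point on the middle cap's tab: a flat tongue 12 mm wide (block y), 8 mm thick, that juts 34 mm towards the robot from the cap's front edge; this point is on its centre line, 12 mm from its free end, 66 mm from the hinge axis, 70 mm above the worktop when closed; the block's front edge lies 7 mm behind this point, its top 26 mm below the tab's underside (20 mm once the bolt has sunk). Held across its width it can turn between the fingers
- cap_middle_hinge (a point): hinge axis of the middle cap (parallel to the block's y), on the rear edge of the bolt's collar, 24 mm behind the bolt's axis; 4 mm lower than the middle of the closed tab (66 mm above the worktop with the bolt up)
- bolt_right (a joint): how far the right bolt with its cap has sunk into the block (m): 0 as it stands at the start, at most 0.006. A sound bolt does not go down (less than 1 mm); the loose one slides down under about 5 N until it stops, 6 mm down, and stays there by friction; an upward pull of more than about 5 N would draw it up again
- cap_right (a joint): opening angle of the right bolt's cap (rad): 0 closed, grows as its front is lifted up and back towards the rear, stop at 1.5. A spring closes it when let go: about 0.04 N m when closed, 0.10 N m at 1.2 rad
- cap_right_top (a point): centre of the top face of the right grey plastic cap, 42 mm across, 14 mm deep, its top 78 mm above the worktop with the bolt up: the spot to press, with about 10 N. The axes are the cap's own: z out of its top face, x from the tab to the hinge, parallel to the block's axes while closed
- cap_right_tab (a point): grip point on the right cap's tab: a flat tongue 12 mm wide (block y), 8 mm thick, that juts 34 mm towards the robot from the cap's front edge; this point is on its centre line, 12 mm from its free end, 66 mm from the hinge axis, 70 mm above the worktop when closed; the block's front edge lies 7 mm behind this point, its top 26 mm below the tab's underside (20 mm once the bolt has sunk). Held across its width it can turn between the fingers
- cap_right_hinge (a point): hinge axis of the right cap (parallel to the block's y), on the rear edge of the bolt's collar, 24 mm behind the bolt's axis; 4 mm lower than the middle of the closed tab (66 mm above the worktop with the bolt up)
- weight: bystander: brass 100 g weight with a knob, 25 mm across, 41 mm tall, standing to the left of the block; origin at the centre of its underside
- vial: bystander: small glass vial with a white screw cap, 21 mm across, 45 mm tall, standing behind the block; origin at the centre of its underside
- marker: bystander: black and white marker pen, 135 x 17 x 16 mm, lying in front of the block; origin at the centre of its underside

How it is judged:
By the outcome, as a careful person would: the job done as asked, in the order asked, and still so for the second after the job is handed in, while the arm keeps its last pose, push and grip.
It also fails if it takes over 51 s, if anything falls off the work surface, if the arm or the gripper's body presses on something with over 40 N, if the wrist force passes 120 N, or if a joint passes its speed limit or range.

### The arm

A 7-joint arm with a two-finger parallel gripper is mounted at the origin on a cart in front of the work surface, level with it; the furniture and walls round the work are solid. World frame = base frame: x ahead of the robot, y to its left, z up, the work surface at z = 0. Lengths are in m, angles in rad, forces in N, time in s.
With the tool pointing down it reaches from about 0.4 to 0.85 m from the base axis. Payload 10.4 kg.
Tool frame: the origin (TCP) lies midway between the tips of the shut fingers; the grasp point (between the pads) lies 19 mm behind it; z points along the fingers, y is the direction in which the jaws open and shut (so a half turn about z gives the same grasp; the last joint's range is limited). The gripper opens to 87 mm and grips with 3 to 60 N. Pads are 19 mm wide; open, the fingers measure 117 mm over their backs; the gripper's body (75 mm by 190 mm) begins 51 mm behind the grasp point.
Start: joints at [-1.172, 0.332, -0.065, 1.46, 0.022, 1.35, -0.088], TCP at [0.256, 0.57, 0.223] pointing down, gripper open.
Joint ranges: [-2.6, 2.6], [-0.5, 2.12], [-1.47, 1.34], [0.16, 2.42], [-1.27, 4.41], [0.06, 2.06], [-2.6, 2.6]. Speed limits (rad/s): [2.22, 2.22, 2.79, 2.79, 3.14, 3.14, 3.14].

### API

Orientations are given as a unit quaternion [x, y, z, w].
In Python, from bench import r gives the robot as it stands.
- The arm moves only by the tool step_arm, never from a script. Its argument "increments" is a list of rows, each a list of 2 entries, a list of its own where there are three numbers: the shift along the tool's x, y, z in m, then the turn, a rotation vector about the tool's x, y, z in rad. A call has 1 to 5 rows; each row is the pose to reach, as a shift and turn from the pose measured when the call began, along the tool's axes at that moment; what a row does not reach only later rows make up. A row lasts 1/10 s, in which the tool goes at most 50 mm and 8.59 degrees, less where a joint would pass 70% of its speed; a pose out of reach is approached as far as the arm can. A call with a gripper value outside its range is refused whole. "hand" is the closure, from -1 (fully open) to 1 (shut), so that 0 is half open, set as the call begins (left out, the last holds). The fingers move at their own pace and stop on an object; "grip_force" is the grip in N (left out, the last holds). Time passes only in rows, so rows that repeat a pose let the fingers close. It gives the time, the measured TCP pose, the force and the opening at its end, in the units of the state.
- r.read_state(): the state, without advancing time (a new reading comes with each control period).
- r.camera(name): name is "scene" or "top" or "wrist"; returns a dict with "pixels" (420x560x3 uint8, blue, green, red), "camera_matrix" (3x3 intrinsics, pixels), "k1" (the pictures are not rectified: a ray, as slopes to the right and down, at radius r is drawn at 1 + k1 r^2 times it, then the intrinsics apply), "extrinsics" (4x4, takes a point from camera to world coordinates). Camera axes: x right, y up, looking along -z (the intrinsics and any distortion apply to the point x, -y, -z); pixel columns grow to the right and rows downward; lengths in m; the calibration is good to about 2 mm. A picture is of the moment at which its call begins. There is no depth.
- r.close_job(): hands the job in, once; it reports no verdict.
The state is a dict: "time": time; "joint_positions": joint angles; "joint_vel": joint speeds; "joint_torque": joint torques, N m; "ee_pos": TCP position; "eef_rot": TCP orientation; "ft_force": force on the tool from outside, world axes, zero at the start; "torque": the same for the moment, N m; "width": finger opening in m.
Only numpy, scipy, OpenCV 4.12 (cv2) and the standard library are available. Lean on these libraries where they do the work, as an engineer would, in place of code of your own. Each camera call takes 0.05 s, during which the arm holds its last target.

## Working session

There is one attempt and no reset: what is moved stays moved. The work goes in short steps, Python scripts to look and compute and a tool call to move; the robot and the scene stay as the last step left them, time stands still between calls to the robot, and variables do not carry over. Pictures are saved under pics/ and viewed, and the job is handed in when it is done.

Besides the shell and the picture viewer there is one more tool, called after ">>>" as name(argument=value, ...) on one line, values as JSON. step_arm: Moves the arm, as the interface text tells. Its arguments: {"type":"object","properties":{"increments":{"type":"array"},"hand":{"type":"number"},"grip_force":{"type":"number"}},"required":["increments"]}

```bash
mkdir -p pics; ls
python3 - <<'E'
from bench import r
import cv2,numpy as np
s=r.read_state()
for k,v in s.items(): print(k,np.round(v,4))
for n in ["scene","top","wrist"]:
    c=r.camera(n); cv2.imwrite(f"pics/{n}0.png",c["pixels"]); print(n,c["k1"],np.round(c["camera_matrix"],1).tolist(),np.round(c["extrinsics"],3).tolist())
E
```

```text
pics
time 0.0
joint_positions [-1.1716  0.3328 -0.0647  1.461   0.0216  1.3499 -0.0885]
joint_vel [-0.0011 -0.0004 -0.0007  0.0004 -0.0002  0.0015  0.001 ]
joint_torque [ 6.00000e-04 -6.23267e+01  2.49000e-02 -3.89891e+01 -6.13000e-02
  4.00000e-02  1.00000e-04]
ee_pos [0.2558 0.5698 0.2218]
eef_rot [ 2.093e-01  9.778e-01 -7.000e-04 -1.000e-04]
ft_force [-0.2663 -0.5924 -0.1114]
torque [-0.0228 -0.0031 -0.024 ]
width 0.0874
scene -0.09076529293554586 [[438.7, 0.0, 278.2], [0.0, 438.7, 210.2], [0.0, 0.0, 1.0]] [[0.883, 0.246, -0.401, 0.235], [-0.47, 0.504, -0.725, -0.549], [0.024, 0.828, 0.561, 0.574], [0.0, 0.0, 0.0, 1.0]]
top -0.10027552216017813 [[440.2, 0.0, 285.5], [0.0, 440.2, 209.3], [0.0, 0.0, 1.0]] [[-0.027, 0.998, -0.059, 0.513], [-0.999, -0.028, -0.016, 0.049], [-0.018, 0.058, 0.998, 1.02], [0.0, 0.0, 0.0, 1.0]]
wrist -0.09896847716872441 [[374.2, 0.0, 275.9], [0.0, 374.2, 203.9], [0.0, 0.0, 1.0]] [[0.409, -0.877, -0.251, 0.186], [0.912, 0.393, 0.114, 0.601], [-0.002, -0.276, 0.961, 0.384], [0.0, 0.0, 0.0, 1.0]]
```

View pics/scene0.png

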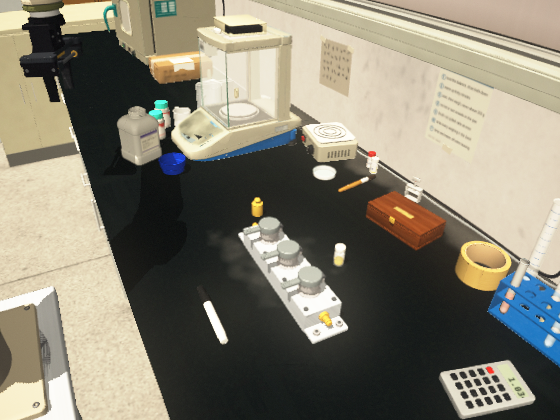

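View pics/top0.png

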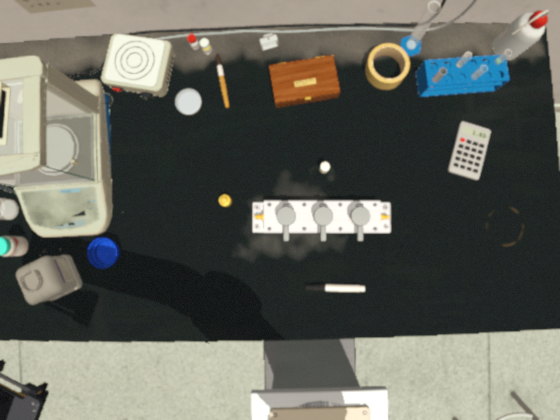

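Run:
```python
import cv2
a=cv2.imread("pics/top0.png")[185:250,240:400]; cv2.imwrite("pics/top0z.png",cv2.resize(a,None,fx=5,fy=5,interpolation=cv2.INTER_CUBIC))
a=cv2.imread("pics/scene0.png")[205:345,230:355]; cv2.imwrite("pics/scene0z.png",cv2.resize(a,None,fx=4,fy=4,interpolation=cv2.INTER_CUBIC))
```

```text
(no output)
```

View pics/top0z.png

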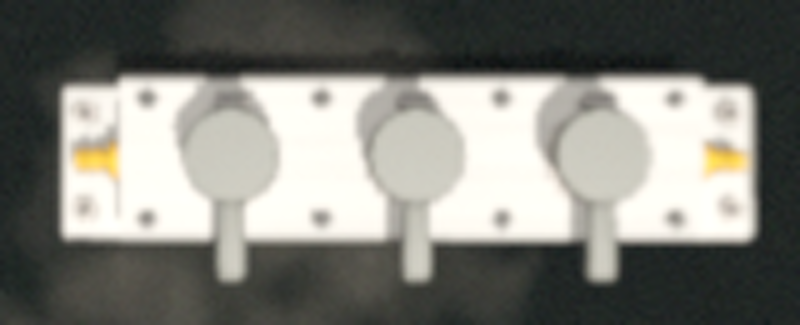

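View pics/scene0z.png

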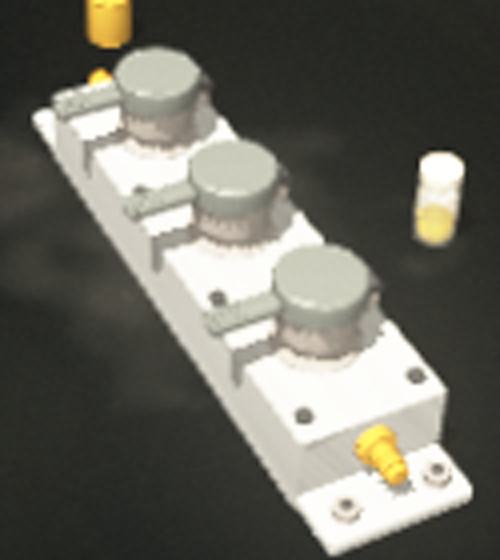

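```bash
cat > h.py <<'E'
import cv2,numpy as np
from scipy.optimize import least_squares
from scipy.spatial.transform import Rotation as R
def proj(c,P):
    E=np.array(c["extrinsics"]);P=np.atleast_2d(P)
    q=(P-E[:3,3])@E[:3,:3]; q=q*[1,-1,-1]
    return cv2.projectPoints(q.reshape(-1,1,3),np.zeros(3),np.zeros(3),np.array(c["camera_matrix"]),np.array([c["k1"],0,0,0]))[0].reshape(-1,2)
def back(c,uv,z):
    E=np.array(c["extrinsics"])
    s=cv2.undistortPoints(np.array(uv,float).reshape(-1,1,2),np.array(c["camera_matrix"]),np.array([c["k1"],0,0,0])).reshape(-1,2)
    d=np.c_[s[:,0],-s[:,1],-np.ones(len(s))]@E[:3,:3].T
    o=E[:3,3]; return o+d*((z-o[2])/d[:,2])[:,None]
E
python3 - <<'E'
from h import *; from bench import r
T=r.camera("top");S=r.camera("scene")
t=(np.array([(231,155),(417,156),(603,156),(231,283),(417,283),(602,283),(120,75),(703,75)])+.5)/5-.5+[240,185]
s=(np.array([(157,79),(234,176),(322,283)])+.5)/4-.5+[230,205]
M=np.array([[0,.08,.078],[0,0,.078],[0,-.08,.078],[-.054,.08,.074],[-.054,0,.074],[-.054,-.08,.074],[.035,.13,.04],[.035,-.13,.04]])
M2=M.copy()
print(back(T,t[:3],.078).round(4).tolist(),back(T,t[3:6],.074).round(4).tolist());print(back(S,s,.078).round(4).tolist())
def W(p,M): return R.from_euler('z',p[2]).apply(M)+[p[0],p[1],0]
def f(p,n): 
    o=[]
    if 't' in n:o.append((proj(T,W(p,M[:6]))-t[:6]).ravel())
    if 's' in n:o.append((proj(S,W(p,M[:3]))-s).ravel())
    return np.concatenate(o)
for n in ['t','s','ts']:
    q=least_squares(f,[.5,0,0],args=(n,)); print(n,q.x.round(4),q.fun.round(1))
print(back(T,(np.array([(225.,200)])),.035).round(3),back(T,[(325.,166)],.045).round(3),back(T,[(307.,288),(365,289)],.008).round(3))
E
```

```text
[[0.5548, 0.0638, 0.078], [0.5521, -0.0158, 0.078], [0.5499, -0.0955, 0.078]] [[0.5, 0.0654, 0.074], [0.4978, -0.0144, 0.074], [0.4955, -0.0938, 0.074]]
[[0.5503, 0.0565, 0.078], [0.5477, -0.0244, 0.078], [0.5463, -0.1021, 0.078]]
t [ 0.552  -0.0158 -0.0294] [-0.1  0.2  0.   0.1  0.1  0.1 -0.2 -0.2 -0.1 -0.1  0.2 -0.1]
s [ 0.5482 -0.0232 -0.0278] [-0.  -0.1 -0.1 -0.5  0.1  0.4]
ts [ 0.5512 -0.0177 -0.0354] [ 0.7  0.3  0.9  0.4  1.   0.7  0.5 -0.1  0.7  0.2  0.9  0.5  0.4 -2.1
 -0.1 -2.7 -0.3 -2. ]
[[0.596 0.201 0.035]] [[ 0.665 -0.026  0.045]] [[ 0.391  0.021  0.008]
 [ 0.385 -0.112  0.008]]
```

```bash
cat >> h.py <<'E'
def blockR(yaw,tilt=0.0):
    # tool z down, tool y along block y, tool x toward robot; tilt>0: fingers point toward +x (away)
    base=R.from_matrix(np.array([[-1,0,0],[0,1,0],[0,0,-1.]]))
    return R.from_euler('z',yaw)*R.from_euler('y',-tilt)*base
def plan(s,pos,Rt,n=1):
    Rc=R.from_quat(s["eef_rot"]); d=Rc.inv().apply(np.array(pos)-s["ee_pos"]); w=(Rc.inv()*Rt).as_rotvec()
    print("t",round(float(s["time"]),2),"pos",np.round(s["ee_pos"],4),"F",np.round(s["ft_force"],1),"w",round(float(s["width"]),4),"shift",d.round(4),"len",round(float(np.linalg.norm(d)),3),"turn",w.round(4))
    for k in range(1,n+1): print([(d*k/n).round(4).tolist(),(w*k/n).round(4).tolist()])
E
python3 - <<'E'
from h import *; from bench import r
plan(r.read_state(),[.50,-.016,.22],blockR(-.029),14)
E
```

```text
t 0.25 pos [0.2558 0.5701 0.2222] F [ 1.  -0.7  0.3] w 0.0869 shift [-0.4627 -0.4347  0.0025] len 0.635 turn [-6.000e-04 -1.000e-04 -3.928e-01]
[[-0.0331, -0.0311, 0.0002], [-0.0, -0.0, -0.0281]]
[[-0.0661, -0.0621, 0.0004], [-0.0001, -0.0, -0.0561]]
[[-0.0992, -0.0932, 0.0005], [-0.0001, -0.0, -0.0842]]
[[-0.1322, -0.1242, 0.0007], [-0.0002, -0.0, -0.1122]]
[[-0.1653, -0.1553, 0.0009], [-0.0002, -0.0, -0.1403]]
[[-0.1983, -0.1863, 0.0011], [-0.0003, -0.0, -0.1683]]
[[-0.2314, -0.2174, 0.0012], [-0.0003, -0.0001, -0.1964]]
[[-0.2644, -0.2484, 0.0014], [-0.0003, -0.0001, -0.2244]]
[[-0.2975, -0.2795, 0.0016], [-0.0004, -0.0001, -0.2525]]
[[-0.3305, -0.3105, 0.0018], [-0.0004, -0.0001, -0.2805]]
[[-0.3636, -0.3416, 0.0019], [-0.0005, -0.0001, -0.3086]]
[[-0.3966, -0.3726, 0.0021], [-0.0005, -0.0001, -0.3367]]
[[-0.4297, -0.4037, 0.0023], [-0.0006, -0.0001, -0.3647]]
[[-0.4627, -0.4347, 0.0025], [-0.0006, -0.0001, -0.3928]]
```

>>> step_arm(increments=[[[-0.033, -0.031, 0], [0, 0, -0.028]], [[-0.066, -0.062, 0], [0, 0, -0.056]], [[-0.099, -0.093, 0], [0, 0, -0.084]], [[-0.132, -0.124, 0], [0, 0, -0.112]], [[-0.165, -0.155, 0], [0, 0, -0.14]]], hand=1, grip_force=20)

```text
time: 0.75
ee_pos: [0.3433, 0.3593, 0.2223]
eef_rot: [0.14, 0.99, -0.0, -0.0]
ft_force: [0.8, 0.6, 0.1]
width: 0.0547
```

Run:
```python
from h import *; from bench import r
plan(r.read_state(),[.50,-.016,.22],blockR(-.029),10)
```

```text
t 0.75 pos [0.3433 0.3593 0.2223] F [0.8 0.6 0.1] w 0.0547 shift [-0.2545 -0.3172  0.0024] len 0.407 turn [-3.000e-04 -1.000e-04 -2.517e-01]
[[-0.0255, -0.0317, 0.0002], [-0.0, -0.0, -0.0252]]
[[-0.0509, -0.0634, 0.0005], [-0.0001, -0.0, -0.0503]]
[[-0.0764, -0.0952, 0.0007], [-0.0001, -0.0, -0.0755]]
[[-0.1018, -0.1269, 0.001], [-0.0001, -0.0, -0.1007]]
[[-0.1273, -0.1586, 0.0012], [-0.0002, -0.0, -0.1258]]
[[-0.1527, -0.1903, 0.0014], [-0.0002, -0.0001, -0.151]]
[[-0.1782, -0.222, 0.0017], [-0.0002, -0.0001, -0.1762]]
[[-0.2036, -0.2538, 0.0019], [-0.0003, -0.0001, -0.2013]]
[[-0.2291, -0.2855, 0.0021], [-0.0003, -0.0001, -0.2265]]
[[-0.2545, -0.3172, 0.0024], [-0.0003, -0.0001, -0.2517]]
```

>>> step_arm(increments=[[[-0.026, -0.032, 0], [0, 0, -0.025]], [[-0.051, -0.064, 0], [0, 0, -0.05]], [[-0.077, -0.095, 0], [0, 0, -0.076]], [[-0.102, -0.127, 0], [0, 0, -0.1]], [[-0.127, -0.159, 0], [0, 0, -0.126]]])

```text
time: 1.25
ee_pos: [0.4216, 0.1697, 0.2225]
eef_rot: [0.077, 0.997, 0.0, 0.0]
ft_force: [0.6, 0.7, 1.0]
width: 0.015
```

Run:
```python
from h import *; from bench import r
plan(r.read_state(),[.50,-.016,.22],blockR(-.029),5)
```

```text
t 1.25 pos [0.4216 0.1697 0.2225] F [0.6 0.7 1. ] w 0.015 shift [-0.1059 -0.1715  0.0025] len 0.202 turn [ 1.000e-04  1.000e-04 -1.247e-01]
[[-0.0212, -0.0343, 0.0005], [0.0, 0.0, -0.0249]]
[[-0.0423, -0.0686, 0.001], [0.0, 0.0, -0.0499]]
[[-0.0635, -0.1029, 0.0015], [0.0001, 0.0001, -0.0748]]
[[-0.0847, -0.1372, 0.002], [0.0001, 0.0001, -0.0998]]
[[-0.1059, -0.1715, 0.0025], [0.0001, 0.0001, -0.1247]]
```

>>> step_arm(increments=[[[-0.021, -0.034, 0], [0, 0, -0.025]], [[-0.042, -0.069, 0], [0, 0, -0.05]], [[-0.064, -0.103, 0], [0, 0, -0.075]], [[-0.106, -0.171, 0.002], [0, 0, -0.125]], [[-0.106, -0.171, 0.002], [0, 0, -0.125]]])

```text
time: 1.75
ee_pos: [0.5009, -0.0193, 0.2207]
eef_rot: [0.015, 1.0, -0.0, 0.001]
ft_force: [1.4, 0.5, -0.5]
width: -0.0001
```

Run:
```python
from h import *; from bench import r
import pickle
for n in ["wrist","top","scene"]:
    c=r.camera(n); pickle.dump(c,open(f"{n}1.pkl","wb")); cv2.imwrite(f"pics/{n}1.png",c["pixels"])
print(r.read_state())
```

```text
{'time': 1.9, 'joint_positions': array([-0.51612066,  0.04579502,  0.47825276,  1.80844934, -0.02151309,
        1.29262399,  1.50568959]), 'joint_vel': array([-0.0323051 , -0.01469865, -0.05357277,  0.01465594, -0.00848457,
        0.00287843, -0.02726623]), 'joint_torque': array([ 2.17324421e+00, -3.58810580e+01,  3.07826445e+00, -3.88399637e+01,
        3.39897657e-01, -2.06990470e-02,  5.44457473e-01]), 'ee_pos': array([ 0.50043107, -0.01758472,  0.2203477 ]), 'eef_rot': array([ 1.63594720e-02,  9.99866156e-01, -1.94159153e-04, -3.06361835e-05]), 'ft_force': array([ 0.19296688,  0.81222422, -0.23096714]), 'torque': array([ 0.0534115 ,  0.03617736, -0.04723509]), 'width': 0.0004370390685820049}
```

View pics/wrist1.png

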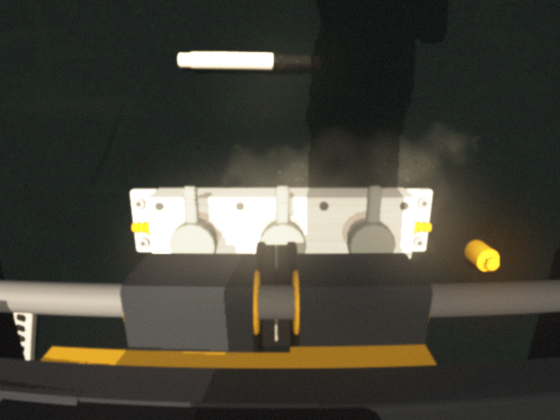

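View pics/scene1.png

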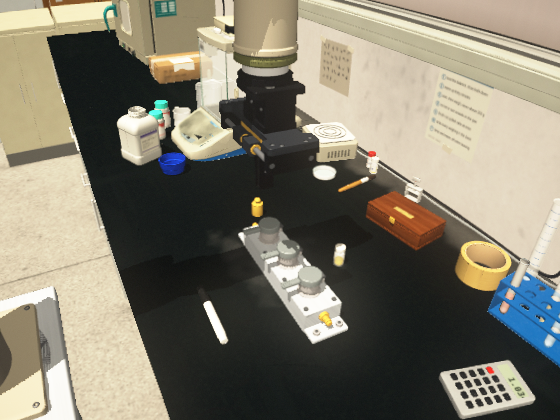

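Run:
```python
import cv2
a=cv2.imread("pics/wrist1.png")[170:270,120:280]; cv2.imwrite("pics/wa.png",cv2.resize(a,None,fx=5,fy=5,interpolation=cv2.INTER_CUBIC))
a=cv2.imread("pics/wrist1.png")[170:270,280:440]; cv2.imwrite("pics/wb.png",cv2.resize(a,None,fx=5,fy=5,interpolation=cv2.INTER_CUBIC))
```

```text
(no output)
```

View pics/wa.png

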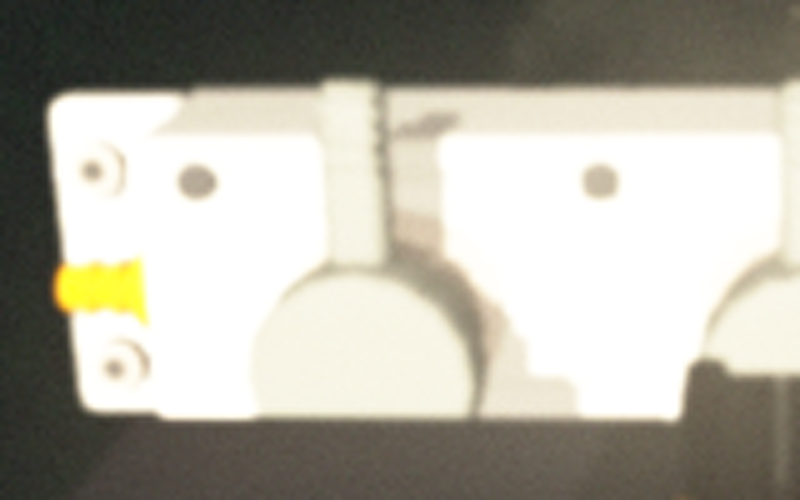

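View pics/wb.png

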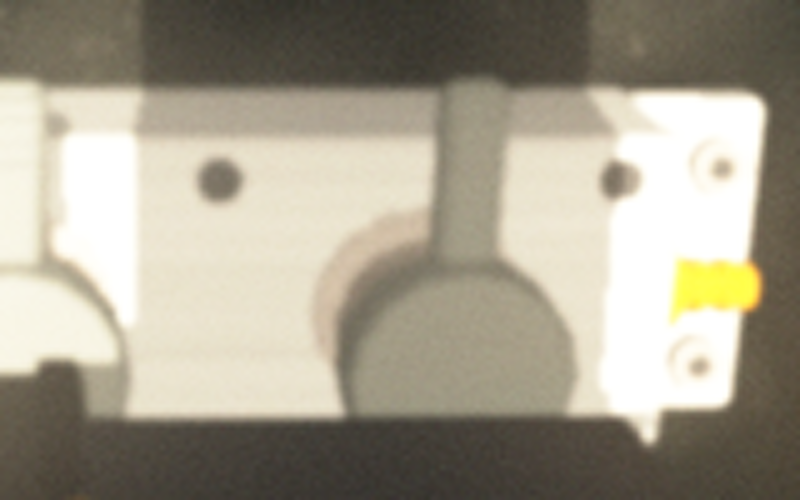

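Run:
```python
from h import *; import pickle
w=pickle.load(open("wrist1.pkl","rb"));print(np.round(w["extrinsics"],4))
uv=[(190,186.5),(282.4,186),(375.2,186)]
print("tab tip mid z.070",back(w,uv,.072).round(4).tolist(), "expect x = bx-.054")
print("block front top",back(w,[(170,196.5),(390,196.5)],.04).round(4).tolist(),"bx-.035")
print("cap front",back(w,[(191,223.8),(374.5,222.5)],.078).round(4).tolist(),"bx-.021")
print("cap sides",back(w,[(171,243),(215,243),(349.5,243),(395,243)],.078).round(4).tolist())
Yaw=-.029
for n,(bx,by) in dict(top=(.552,-.0158),scene=(.5482,-.0232)).items():
    M=R.from_euler('z',Yaw).apply([[-.054,y,.074] for y in(-.08,0,.08)]+[[-.035,-.1,.04],[-.035,.1,.04],[-.021,-.08,.078],[-.021,.08,.078]])+[bx,by,0]
    print(n,proj(w,M).round(1).tolist())
# consistency top vs scene vs TCP: finger tips
for n in("top","scene"):
    c=pickle.load(open(n+"1.pkl","rb")); print(n,proj(c,[[.5005,-.0185,.2205]]))
    u,v=proj(c,[[.5005,-.0185,.2205]])[0].astype(int)
    a=c["pixels"][max(v-40,0):v+40,u-40:u+40].copy(); a=cv2.resize(a,None,fx=5,fy=5,interpolation=cv2.INTER_CUBIC)
    cv2.circle(a,(200,200),3,(0,0,255),-1); cv2.imwrite(f"pics/tip_{n}.png",a)
```

```text
[[ 3.000e-02 -9.606e-01 -2.764e-01  4.247e-01]
 [ 9.996e-01  2.860e-02  8.900e-03 -1.700e-02]
 [-7.000e-04 -2.766e-01  9.610e-01  3.830e-01]
 [ 0.000e+00  0.000e+00  0.000e+00  1.000e+00]]
tab tip mid z.070 [[0.4964, -0.0931, 0.072], [0.4984, -0.0138, 0.072], [0.5007, 0.0659, 0.072]] expect x = bx-.054
block front top [[0.513, -0.1211, 0.04], [0.5193, 0.0893, 0.04]] bx-.035
cap front [[0.5282, -0.0938, 0.078], [0.5318, 0.0651, 0.078]] bx-.021
cap sides [[0.5456, -0.1134, 0.078], [0.5466, -0.0743, 0.078], [0.5501, 0.0438, 0.078], [0.5516, 0.0845, 0.078]]
top [[188.1, 186.2], [281.9, 186.1], [375.6, 186.1], [176.7, 197.4], [385.8, 197.3], [189.5, 224.4], [374.0, 224.2]]
scene [[179.1, 182.2], [273.1, 181.9], [367.2, 182.0], [168.7, 193.8], [378.3, 193.6], [180.7, 220.5], [365.7, 220.3]]
top [[330.67899283 240.79635635]]
scene [[263.42751131 184.36619904]]
```

View pics/tip_scene.png

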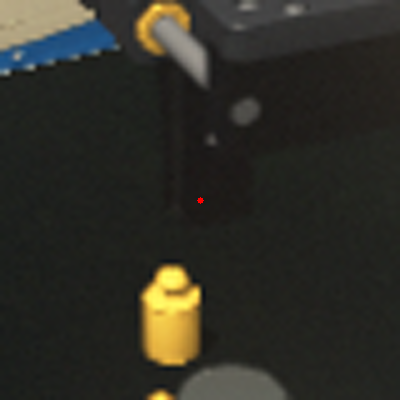

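Run:
```python
from h import *; from bench import r
plan(r.read_state(),[.5537,.0647,.095],blockR(-.028),5)
```

```text
t 1.9 pos [ 0.5004 -0.0176  0.2203] F [ 0.2  0.8 -0.2] w 0.0004 shift [-0.0506  0.084   0.1253] len 0.159 turn [-0.0004 -0.0001 -0.0047]
[[-0.0101, 0.0168, 0.0251], [-0.0001, -0.0, -0.0009]]
[[-0.0202, 0.0336, 0.0501], [-0.0002, -0.0, -0.0019]]
[[-0.0303, 0.0504, 0.0752], [-0.0002, -0.0, -0.0028]]
[[-0.0404, 0.0672, 0.1002], [-0.0003, -0.0, -0.0038]]
[[-0.0506, 0.084, 0.1253], [-0.0004, -0.0001, -0.0047]]
```

>>> step_arm(increments=[[[-0.017, 0.028, 0.035], [0, 0, -0.002]], [[-0.034, 0.056, 0.07], [0, 0, -0.004]], [[-0.051, 0.084, 0.105], [0, 0, -0.005]], [[-0.051, 0.084, 0.125], [0, 0, -0.005]], [[-0.051, 0.084, 0.125], [0, 0, -0.005]]])

```text
time: 2.4
ee_pos: [0.5518, 0.0663, 0.0922]
eef_rot: [0.012, 1.0, -0.001, -0.003]
ft_force: [-0.3, -0.1, -0.1]
width: 0.0002
```

Run:
```python
from h import *; from bench import r
plan(r.read_state(),[.5537,.0647,.080],blockR(-.028),1)
```

```text
t 2.4 pos [0.5518 0.0663 0.0922] F [-0.3 -0.1 -0.1] w 0.0002 shift [-0.002  -0.0015  0.0122] len 0.012 turn [-0.002  -0.0057  0.0033]
[[-0.002, -0.0015, 0.0122], [-0.002, -0.0057, 0.0033]]
```

>>> step_arm(increments=[[[-0.002, -0.0015, 0.006], [-0.002, -0.006, 0.003]], [[-0.002, -0.0015, 0.012], [-0.002, -0.006, 0.003]], [[-0.002, -0.0015, 0.012], [-0.002, -0.006, 0.003]]])

```text
time: 2.7
ee_pos: [0.5535, 0.0645, 0.0804]
eef_rot: [0.014, 1.0, 0.0, 0.0]
ft_force: [-0.6, -0.4, -0.0]
width: 0.0004
```

>>> step_arm(increments=[[[0, 0, 0.001], [0, 0, 0]], [[0, 0, 0.002], [0, 0, 0]], [[0, 0, 0.002], [0, 0, 0]]])

```text
time: 3.0
ee_pos: [0.5537, 0.0644, 0.0787]
eef_rot: [0.014, 1.0, 0.0, 0.001]
ft_force: [-0.2, 0.0, 0.1]
width: 0.0004
```

>>> step_arm(increments=[[[0, 0, 0.001], [0, 0, 0]], [[0, 0, 0.002], [0, 0, 0]], [[0, 0, 0.002], [0, 0, 0]]])

```text
time: 3.3
ee_pos: [0.5539, 0.0645, 0.0779]
eef_rot: [0.014, 1.0, 0.001, 0.001]
ft_force: [-5.0, -0.5, 11.1]
width: 0.0008
```

>>> step_arm(increments=[[[0, 0, 0.0015], [0, 0, 0]], [[0, 0, 0.0015], [0, 0, 0]], [[0, 0, 0.0015], [0, 0, 0]], [[0, 0, 0.0015], [0, 0, 0]]])

```text
time: 3.7
ee_pos: [0.554, 0.0645, 0.0778]
eef_rot: [0.014, 1.0, 0.001, 0.001]
ft_force: [-7.3, -1.4, 16.5]
width: 0.0003
```

>>> step_arm(increments=[[[0, 0, -0.015], [0, 0, 0]], [[0, 0, -0.03], [0, 0, 0]], [[0, 0, -0.03], [0, 0, 0]]])

```text
time: 4.0
ee_pos: [0.5554, 0.0646, 0.11]
eef_rot: [0.014, 1.0, 0.002, 0.003]
ft_force: [0.5, -0.3, -1.3]
width: 0.0005
```

Run:
```python
from h import *; from bench import r
plan(r.read_state(),[.5515,-.0153,.1],blockR(-.028),3)
```

```text
t 4.0 pos [0.5554 0.0646 0.11  ] F [ 0.5 -0.3 -1.3] w 0.0005 shift [ 0.0016 -0.08    0.0098] len 0.081 turn [ 0.0032  0.0051 -0.0009]
[[0.0005, -0.0267, 0.0033], [0.0011, 0.0017, -0.0003]]
[[0.0011, -0.0534, 0.0065], [0.0021, 0.0034, -0.0006]]
[[0.0016, -0.08, 0.0098], [0.0032, 0.0051, -0.0009]]
```

>>> step_arm(increments=[[[0.001, -0.027, 0], [0.001, 0.002, 0]], [[0.001, -0.054, 0], [0.002, 0.004, 0]], [[0.0016, -0.08, 0.01], [0.003, 0.005, -0.001]], [[0.0016, -0.08, 0.025], [0.003, 0.005, -0.001]], [[0.0016, -0.08, 0.029], [0.003, 0.005, -0.001]]])

```text
time: 4.5
ee_pos: [0.5506, -0.0154, 0.0789]
eef_rot: [0.014, 1.0, -0.0, -0.001]
ft_force: [-0.3, 0.9, -0.6]
width: 0.0005
```

>>> step_arm(increments=[[[0, 0, 0.001], [0, 0, 0]], [[0, 0, 0.002], [0, 0, 0]], [[0, 0, 0.002], [0, 0, 0]]])

```text
time: 4.8
ee_pos: [0.5508, -0.0148, 0.0779]
eef_rot: [0.014, 1.0, 0.0, -0.001]
ft_force: [-4.3, -1.1, 9.4]
width: 0.0007
```

>>> step_arm(increments=[[[0, 0, 0.0015], [0, 0, 0]], [[0, 0, 0.0015], [0, 0, 0]], [[0, 0, 0.0015], [0, 0, 0]], [[0, 0, 0.0015], [0, 0, 0]]])

```text
time: 5.2
ee_pos: [0.5509, -0.0147, 0.0778]
eef_rot: [0.014, 1.0, -0.0, -0.001]
ft_force: [-7.1, -3.8, 14.4]
width: 0.0004
```

>>> step_arm(increments=[[[0, 0, -0.015], [0, 0, 0]], [[0, 0, -0.03], [0, 0, 0]], [[0, 0, -0.03], [0, 0, 0]]])

```text
time: 5.5
ee_pos: [0.5525, -0.0138, 0.1101]
eef_rot: [0.013, 1.0, 0.0, 0.001]
ft_force: [1.1, 0.5, -0.3]
width: 0.0005
```

Run:
```python
from h import *; from bench import r
plan(r.read_state(),[.549,-.0952,.0795],blockR(-.028),3)
```

```text
t 5.5 pos [ 0.5525 -0.0138  0.1101] F [ 1.1  0.5 -0.3] w 0.0005 shift [ 0.0014 -0.0815  0.0306] len 0.087 turn [0.0007 0.0014 0.0019]
[[0.0005, -0.0272, 0.0102], [0.0002, 0.0005, 0.0006]]
[[0.0009, -0.0543, 0.0204], [0.0005, 0.0009, 0.0013]]
[[0.0014, -0.0815, 0.0306], [0.0007, 0.0014, 0.0019]]
```

Left and middle are solid; the right one should be the loose one. Pressing it.

>>> step_arm(increments=[[[0.001, -0.027, 0], [0, 0, 0]], [[0.001, -0.054, 0], [0, 0.001, 0.001]], [[0.0014, -0.0815, 0.01], [0.001, 0.001, 0.002]], [[0.0014, -0.0815, 0.025], [0.001, 0.001, 0.002]], [[0.0014, -0.0815, 0.029], [0.001, 0.001, 0.002]]])

```text
time: 6.0
ee_pos: [0.548, -0.0949, 0.0793]
eef_rot: [0.014, 1.0, -0.0, -0.001]
ft_force: [-0.6, -0.0, -0.3]
width: 0.0006
```

>>> step_arm(increments=[[[0, 0, 0.001], [0, 0, 0]], [[0, 0, 0.002], [0, 0, 0]], [[0, 0, 0.003], [0, 0, 0]], [[0, 0, 0.003], [0, 0, 0]]])

```text
time: 6.4
ee_pos: [0.5481, -0.0942, 0.0766]
eef_rot: [0.014, 1.0, 0.0, -0.001]
ft_force: [-2.3, -0.1, 3.7]
width: 0.0005
```

It yields already. Continuing.

>>> step_arm(increments=[[[0, 0, 0.001], [0, 0, 0]], [[0, 0, 0.002], [0, 0, 0]], [[0, 0, 0.003], [0, 0, 0]], [[0, 0, 0.004], [0, 0, 0]], [[0, 0, 0.005], [0, 0, 0]]])

```text
time: 6.9
ee_pos: [0.5483, -0.0941, 0.072]
eef_rot: [0.014, 1.0, 0.0, -0.001]
ft_force: [-6.6, 1.5, 18.3]
width: 0.0006
```

>>> step_arm(increments=[[[0, 0, 0.001], [0, 0, 0]], [[0, 0, 0.002], [0, 0, 0]], [[0, 0, 0.002], [0, 0, 0]]])

```text
time: 7.2
ee_pos: [0.5485, -0.0941, 0.0719]
eef_rot: [0.014, 1.0, 0.001, -0.001]
ft_force: [-11.3, 1.6, 26.1]
width: 0.0003
```

>>> step_arm(increments=[[[0, 0, -0.015], [0, 0, 0]], [[0, 0, -0.035], [0, 0, 0]], [[0.02, 0, -0.045], [0, 0, 0]], [[0.04, 0, -0.045], [0, 0, 0]], [[0.04, 0, -0.045], [0, 0, 0]]], hand=0.1, grip_force=8)

```text
time: 7.7
ee_pos: [0.5071, -0.0931, 0.1168]
eef_rot: [0.014, 1.0, 0.001, -0.001]
ft_force: [0.6, -0.1, 0.7]
width: 0.0326
```

Run:
```python
from h import *; from bench import r
import pickle
for n in ["wrist"]:
    c=r.camera(n); pickle.dump(c,open(f"{n}2.pkl","wb")); cv2.imwrite(f"pics/{n}2.png",c["pixels"])
plan(r.read_state(),[.508,-.0937,.09],blockR(-.028),3)
print(proj(c,[[.508,-.0937,.068],[.508-.012,-.0937,.068]]))
```

```text
t 7.75 pos [ 0.5082 -0.0928  0.1169] F [ 1.3 -0.1  0.2] w 0.0353 shift [ 0.0002 -0.0009  0.0269] len 0.027 turn [ 0.0026 -0.0006 -0.    ]
[[0.0001, -0.0003, 0.009], [0.0009, -0.0002, -0.0]]
[[0.0001, -0.0006, 0.0179], [0.0018, -0.0004, -0.0]]
[[0.0002, -0.0009, 0.0269], [0.0026, -0.0006, -0.0]]
[[274.75484355 230.34858447]
 [274.15405466 211.21835474]]
```

View pics/wrist2.png

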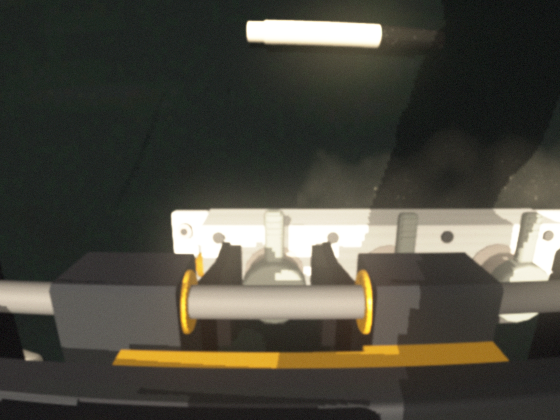

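>>> step_arm(increments=[[[0, -0.001, 0.02], [0.002, 0, 0]], [[0, -0.001, 0.04], [0.002, 0, 0]], [[0, -0.001, 0.055], [0.002, 0, 0]], [[0, -0.001, 0.065], [0.002, 0, 0]], [[0, -0.001, 0.065], [0.002, 0, 0]]])

```text
time: 8.25
ee_pos: [0.5078, -0.0935, 0.0505]
eef_rot: [0.014, 1.0, 0.0, -0.001]
ft_force: [0.3, -0.0, -0.1]
width: 0.0392
```

Run:
```python
from h import *; from bench import r
plan(r.read_state(),[.508,-.0937,.052],blockR(-.028),1)
c=r.camera("wrist"); cv2.imwrite("pics/wrist3.png",c["pixels"])
c=r.camera("scene"); cv2.imwrite("pics/scene3.png",cv2.resize(c["pixels"][180:360,200:400],None,fx=3,fy=3,interpolation=cv2.INTER_CUBIC))
```

```text
t 8.25 pos [ 0.5078 -0.0935  0.0505] F [ 0.3 -0.  -0.1] w 0.0392 shift [-0.0002 -0.0002 -0.0015] len 0.001 turn [ 0.0001 -0.0028  0.0002]
[[-0.0002, -0.0002, -0.0015], [0.0001, -0.0028, 0.0002]]
```

View pics/scene3.png

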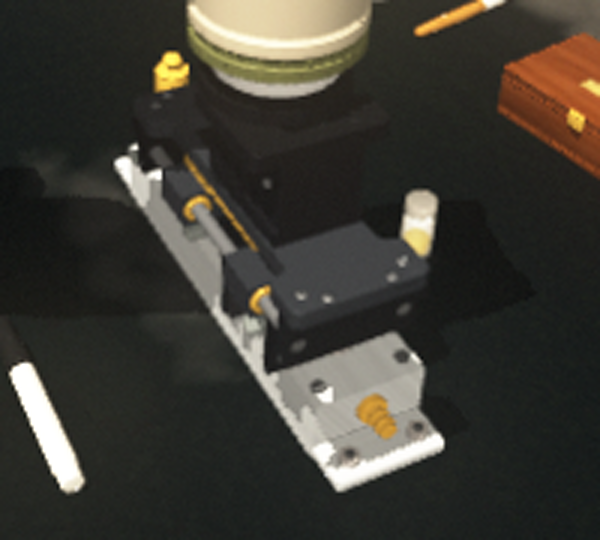

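View pics/wrist3.png

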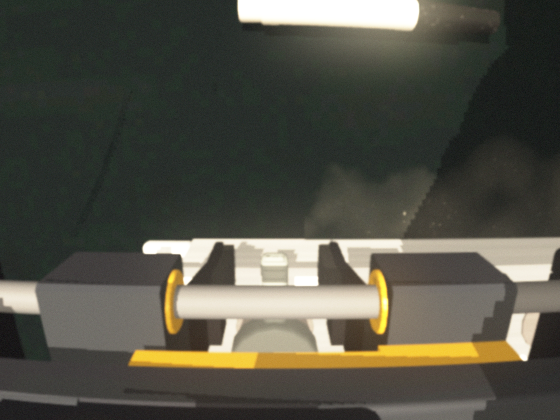

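>>> step_arm(increments=[[[0, 0, 0], [0, 0, 0]], [[0, 0, 0], [0, 0, 0]], [[0, 0, 0], [0, 0, 0]], [[0, 0, 0], [0, 0, 0]], [[0, 0, 0], [0, 0, 0]]], hand=1, grip_force=8)

```text
time: 8.85
ee_pos: [0.5087, -0.0942, 0.0523]
eef_rot: [0.014, 1.0, -0.0, -0.0]
ft_force: [-1.0, -1.1, 0.3]
width: 0.012
```

>>> step_arm(increments=[[[0, 0, -0.003], [0, 0, 0]], [[-0.0006, 0, -0.0057], [0, 0, 0]], [[-0.001, 0, -0.0085], [0, 0, 0]], [[-0.0017, 0, -0.0114], [0, 0, 0]], [[-0.0017, 0, -0.0114], [0, 0, 0]]])

```text
time: 9.35
ee_pos: [0.5103, -0.0942, 0.064]
eef_rot: [0.014, 1.0, 0.0, -0.0]
ft_force: [-1.0, -1.1, -0.4]
width: 0.0121
```

```bash
cat >> h.py <<'E'
def arc(s,ths,T0=(.5085,-.0942,.0522),yaw=-.028):
    Rc=R.from_quat(s["eef_rot"]); Rt=blockR(yaw)
    p=R.from_euler('z',-yaw).apply(np.array(s["ee_pos"])-T0)
    hx,hz=-.066+p[0],.004+p[2]
    print("t",round(float(s["time"]),2),"F",np.round(s["ft_force"],1),"w",round(float(s["width"]),4),"theta est",round(np.degrees(np.arctan2(hz,-hx)-np.arctan2(4,66)),1),"r",round(float(np.hypot(hx,hz)),4),"y",round(p[1],4))
    w=(Rc.inv()*Rt).as_rotvec()
    for t in ths:
        c,q=np.cos(np.radians(t)),np.sin(np.radians(t))
        d=np.array([.066-.066*c+.004*q,0,.066*q+.004*c-.004])
        P=np.array(T0)+R.from_euler('z',yaw).apply(d)
        print(t,Rc.inv().apply(P-s["ee_pos"]).round(4).tolist(),w.round(4).tolist())
E
python3 - <<'E'
from h import *; from bench import r
arc(r.read_state(),[10,15,20,25,30])
E
```

```text
t 9.35 F [-1.  -1.1 -0.4] w 0.0121 theta est 10.4 r 0.0661 y 0.0
10 [0.0001, -0.0, 0.0004] [-0.0, -0.0003, -0.0003]
15 [-0.0015, -0.0, -0.0051] [-0.0, -0.0003, -0.0003]
20 [-0.0035, -0.0, -0.0105] [-0.0, -0.0003, -0.0003]
25 [-0.006, -0.0, -0.0157] [-0.0, -0.0003, -0.0003]
30 [-0.009, -0.0, -0.0206] [-0.0, -0.0003, -0.0003]
```

>>> step_arm(increments=[[[-0.0015, 0, -0.005], [0, 0, 0]], [[-0.0035, 0, -0.0105], [0, 0, 0]], [[-0.006, 0, -0.0157], [0, 0, 0]], [[-0.009, 0, -0.0206], [0, 0, 0]], [[-0.009, 0, -0.0206], [0, 0, 0]]])

```text
time: 9.85
ee_pos: [0.5197, -0.0945, 0.0854]
eef_rot: [0.014, 1.0, 0.0, 0.0]
ft_force: [-2.9, -0.9, 2.1]
width: 0.0119
```

Run:
```python
from h import *; from bench import r
arc(r.read_state(),[30,35,40,45,50])
for n in ["wrist","scene"]:
  c=r.camera(n); a=c["pixels"]
  cv2.imwrite(f"pics/{n}4.png",a if n=="wrist" else cv2.resize(a[180:360,200:400],None,fx=3,fy=3,interpolation=cv2.INTER_CUBIC))
```

```text
t 9.85 F [-2.9 -0.9  2.1] w 0.0119 theta est 30.7 r 0.0662 y -0.0
30 [0.0004, 0.0, 0.0007] [0.0001, 0.0001, -0.0002]
35 [-0.003, 0.0, -0.004] [0.0001, 0.0001, -0.0002]
40 [-0.0068, 0.0, -0.0083] [0.0001, 0.0001, -0.0002]
45 [-0.0109, 0.0, -0.0123] [0.0001, 0.0001, -0.0002]
50 [-0.0154, 0.0, -0.016] [0.0001, 0.0001, -0.0002]
```

View pics/wrist4.png

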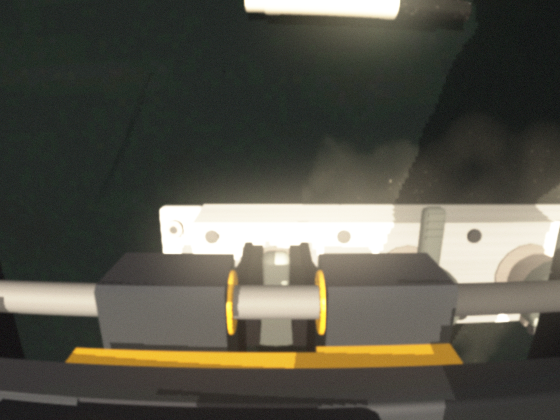

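View pics/scene4.png

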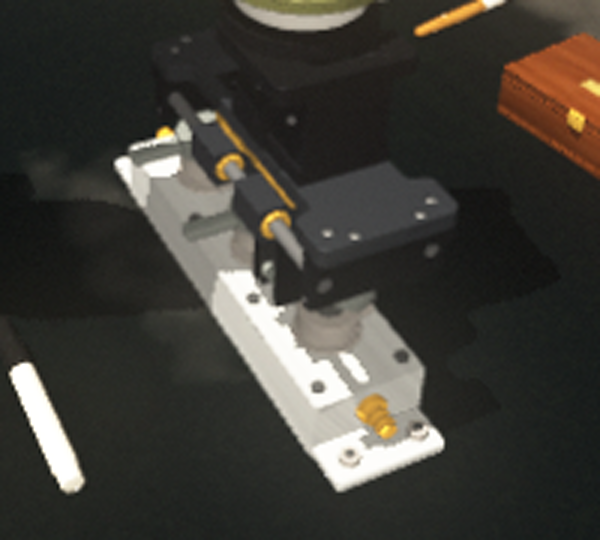

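>>> step_arm(increments=[[[-0.003, 0, -0.004], [0, 0, 0]], [[-0.0068, 0, -0.0083], [0, 0, 0]], [[-0.0109, 0, -0.0123], [0, 0, 0]], [[-0.0154, 0, -0.016], [0, 0, 0]], [[-0.0154, 0, -0.016], [0, 0, 0]]])

```text
time: 10.45
ee_pos: [0.5358, -0.095, 0.1014]
eef_rot: [0.014, 1.0, -0.0, 0.0]
ft_force: [-2.8, -1.1, 2.6]
width: 0.0119
```

Run:
```python
from h import *; from bench import r
arc(r.read_state(),[50,55,60,62])
```

```text
t 10.45 F [-2.8 -1.1  2.6] w 0.0119 theta est 50.5 r 0.0658 y -0.0
50 [0.0006, 0.0, 0.0001] [-0.0001, 0.001, -0.0002]
55 [-0.0042, 0.0, -0.0031] [-0.0001, 0.001, -0.0002]
60 [-0.0092, 0.0, -0.0059] [-0.0001, 0.001, -0.0002]
62 [-0.0113, 0.0, -0.0069] [-0.0001, 0.001, -0.0002]
```

>>> step_arm(increments=[[[-0.0042, 0, -0.0032], [0, 0, 0]], [[-0.0092, 0, -0.0062], [0, 0, 0]], [[-0.0092, 0, -0.0062], [0, 0, 0]], [[-0.0092, 0, -0.0062], [0, 0, 0]]])

```text
time: 10.85
ee_pos: [0.5456, -0.0953, 0.1079]
eef_rot: [0.014, 1.0, -0.0, 0.001]
ft_force: [-1.3, 0.6, -0.4]
width: 0.0115
```

Run:
```python
from h import *; from bench import r
import pickle
arc(r.read_state(),[60])
for n in ["wrist","scene","top"]:
  c=r.camera(n); a=c["pixels"]; pickle.dump(c,open(n+"5.pkl","wb"))
  cv2.imwrite(f"pics/{n}5.png",a if n!="scene" else cv2.resize(a[200:340,240:380],None,fx=4,fy=4,interpolation=cv2.INTER_CUBIC))
```

```text
t 10.85 F [-1.3  0.6 -0.4] w 0.0115 theta est 60.7 r 0.0664 y -0.0
60 [0.0006, 0.0, 0.0006] [-0.0002, 0.0022, -0.0002]
```

View pics/wrist5.png

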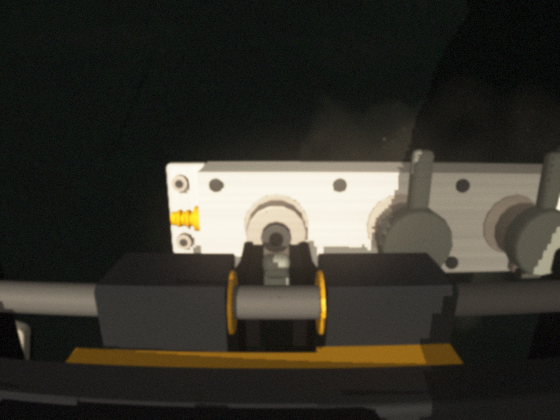

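View pics/scene5.png

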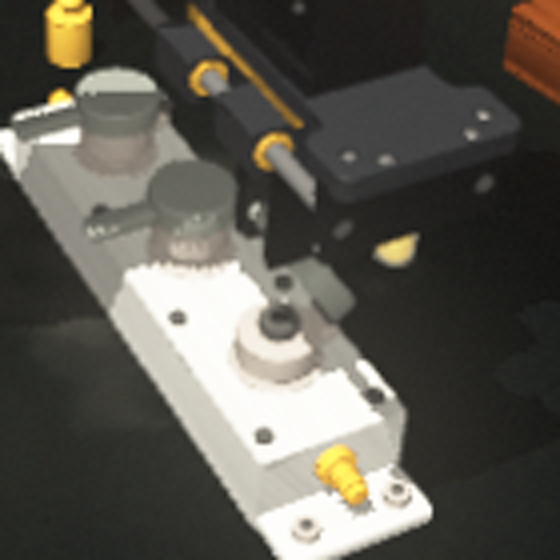

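Run:
```python
from h import *
import pickle
c=pickle.load(open("scene5.pkl","rb")); a=c["pixels"][265:330,270:365]; a=cv2.resize(a,None,fx=8,fy=8,interpolation=cv2.INTER_CUBIC)
th=np.linspace(0,2*np.pi,60)
def dr(z,x,y,rad,col):
    M=np.c_[x+rad*np.cos(th),y+rad*np.sin(th),z+0*th]
    P=R.from_euler('z',-.0278).apply(M)+[.5482,-.0232,0]
    q=((proj(c,P)-[270,265]+.5)*8-.5).astype(np.int32); cv2.polylines(a,[q],True,col,1)
dr(.04,0,-.08,.018,(255,0,0)); dr(.058,0,-.08,.018,(0,200,0)); dr(.064,0,-.08,.018,(0,0,255))
M=np.array([[-.035,-.13,.04],[.035,-.13,.04],[.035,.13,.04],[-.035,.13,.04]])
q=((proj(c,R.from_euler('z',-.0278).apply(M)+[.5482,-.0232,0])-[270,265]+.5)*8).astype(np.int32); cv2.polylines(a,[q],True,(255,255,0),1)
cv2.imwrite("pics/ov.png",a)
# cap front/bottom prediction at 60deg top face ellipse
```

```text
(no output)
```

View pics/ov.png

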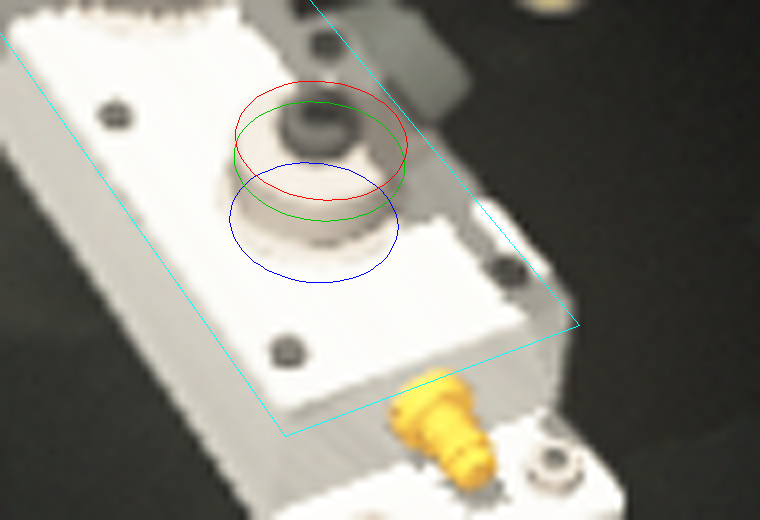

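View pics/top5.png

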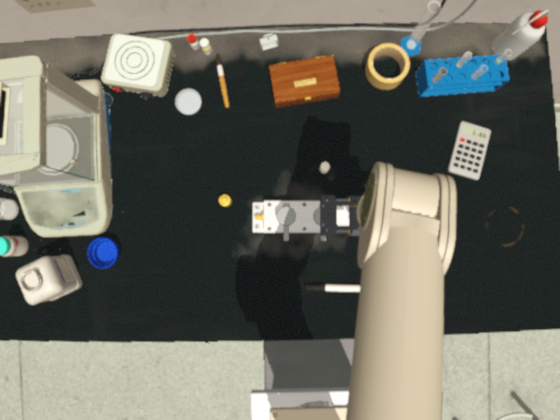

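>>> step_arm(increments=[[[0, 0, 0], [0, 0, 0]], [[0, 0, 0], [0, 0, 0]], [[0, 0, 0], [0, 0, 0]], [[0, 0, 0], [0, 0, 0]], [[0, 0, 0], [0, 0, 0]]], grip_force=12)

```text
time: 11.5
ee_pos: [0.5453, -0.0952, 0.1078]
eef_rot: [0.014, 1.0, -0.0, 0.001]
ft_force: [-0.1, -1.2, -0.1]
width: 0.0116
```

>>> step_arm(increments=[[[0, 0, 0], [0, 0, 0]], [[0, 0, 0], [0, 0, 0]], [[0, 0, 0], [0, 0, 0]], [[0, 0, 0], [0, 0, 0]], [[0, 0, 0], [0, 0, 0]]])

```text
time: 12.0
ee_pos: [0.5452, -0.0953, 0.1078]
eef_rot: [0.014, 1.0, -0.0, 0.001]
ft_force: [-0.1, -0.7, 0.1]
width: 0.0118
```

Run:
```python
from h import *; from bench import r
arc(r.read_state(),[60])
c=r.camera("scene"); a=c["pixels"]
cv2.imwrite(f"pics/scene6.png",cv2.resize(a[200:340,240:380],None,fx=4,fy=4,interpolation=cv2.INTER_CUBIC))
```

```text
t 12.0 F [-0.1 -0.7  0.1] w 0.0118 theta est 60.4 r 0.0664 y -0.0
60 [0.0003, 0.0, 0.0004] [-0.0001, 0.0019, -0.0002]
```

View pics/scene6.png

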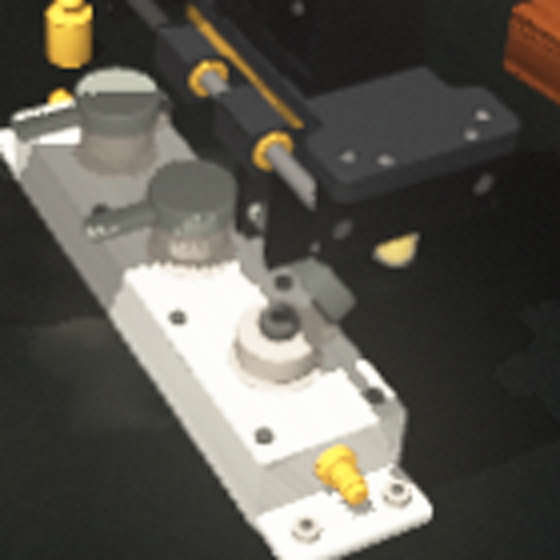

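The picture matches the one before the hold: the right cap is open with its bolt exposed at about (278,320), and the other two caps are closed. I'm handing the job in.

```bash
python3 -c "
from bench import r
print(r.close_job())"
```

```text
the job is handed in; nothing more can be done
None
```

The right bolt is the loose one. Its cap is now held open at about 60° in the fingers, and I handed the job in at about 12 s of the 51 s allowed.

- **Pressing:** I pressed left, middle, then right. The left stayed put at 16 N and the middle at 14 N, both with the fingertips at z = 77.8 mm. The right sank about 6 mm, to 71.9 mm. My last press on it reached about 26 N, more than the suggested 10 N.
- **Holding:** I gripped the right cap's tab and followed the hinge arc. After a 1 s hold, the arm's position put the cap at about 60.4° with the tab still gripped (11.8 mm wide, 12 N). The last image before handing in shows the right bolt exposed and the other two caps closed.
- **Bystanders:** The weight, vial and marker showed no sign of having moved in the images from the held pose.
- **Bolt still down:** I only checked this indirectly. The wrist force readings, taken at the end of each move, never showed more than about 1.3 N of downward force, well under the roughly 5 N needed to draw the bolt up. A rough image overlay of its collar also fitted the sunk position.
- **Disagreement:** The scene camera put the block about 4 mm (x) and 7 mm (y) from where the top camera did. The wrist camera agreed with the top camera to about 1–2 mm, so I went by those two.

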